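# Set out a shade series on the paint rail

### The job

Set out the four blue paints for shading a miniature: stand one pot in each well of the paint rail, in order of shade, with the darkest blue next to the black brush rest and each following well one step lighter, so that the palest ends up beside the white palette. Each pot must sit fully down in its well; keep the pots upright all the while and leave the red pot where it stands.

Things in the scene. Friction and masses are not known exactly. Their poses are not given: they have to be found in the camera images.
- pot_navy: paint pot, darkest blue: navy, almost black. White screw lid with a round dab of the paint on top, the same paint showing round the body. Diameter 36 mm at the lid (from 30 to 42 mm up), 34 mm below it, 42 mm tall, about 45 g. Origin: centre of its underside, z up. Stands loose on the cabinet top with at least 30 mm free all round
- pot_royal: paint pot, second darkest: strong royal blue. White screw lid with a round dab of the paint on top, the same paint showing round the body. Diameter 36 mm at the lid (from 30 to 42 mm up), 34 mm below it, 42 mm tall, about 45 g. Origin: centre of its underside, z up. Stands loose on the cabinet top with at least 30 mm free all round
- pot_sky: paint pot, second lightest: sky blue. White screw lid with a round dab of the paint on top, the same paint showing round the body. Diameter 36 mm at the lid (from 30 to 42 mm up), 34 mm below it, 42 mm tall, about 45 g. Origin: centre of its underside, z up. Stands loose on the cabinet top with at least 30 mm free all round
- pot_pale: paint pot, lightest: pale ice blue. White screw lid with a round dab of the paint on top, the same paint showing round the body. Diameter 36 mm at the lid (from 30 to 42 mm up), 34 mm below it, 42 mm tall, about 45 g. Origin: centre of its underside, z up. Stands loose on the cabinet top with at least 30 mm free all round
- pot_red: paint pot of the same size and make, but with red paint (red dab on the lid); it belongs to another job and stays where it is. Origin: centre of its underside
- well_1: round grey cup fixed on the paint rail, the outermost well at the rail's left end (as seen from the robot). The four stand in a straight row, 54 mm apart. Bore 45 mm, 47 mm at the mouth, outside 54 mm. Origin: centre of the cup's underside, 6 mm above the cabinet top; inner floor 3 mm, rim 12 mm above the origin. z up; y along the row towards well_1
- well_2: round grey cup fixed on the paint rail, the second well from the left end. The four stand in a straight row, 54 mm apart. Bore 45 mm, 47 mm at the mouth, outside 54 mm. Origin: centre of the cup's underside, 6 mm above the cabinet top; inner floor 3 mm, rim 12 mm above the origin. z up; y along the row towards well_1
- well_3: round grey cup fixed on the paint rail, the third well from the left end. The four stand in a straight row, 54 mm apart. Bore 45 mm, 47 mm at the mouth, outside 54 mm. Origin: centre of the cup's underside, 6 mm above the cabinet top; inner floor 3 mm, rim 12 mm above the origin. z up; y along the row towards well_1
- well_4: round grey cup fixed on the paint rail, the outermost well at the rail's right end. The four stand in a straight row, 54 mm apart. Bore 45 mm, 47 mm at the mouth, outside 54 mm. Origin: centre of the cup's underside, 6 mm above the cabinet top; inner floor 3 mm, rim 12 mm above the origin. z up; y along the row towards well_1
- brush_rest: black brush rest with two toothed combs, 56 x 34 mm, 20 mm high, fixed on one end of the plywood rail, 45 mm from an end well: well_1 in some starts, well_4 in others; a white palette of that footprint has the other end. Rail 60 x 288 x 6 mm. Origin: centre of its underside, 6 mm above the cabinet top

How it is judged:
At the end, for the whole second after the job is handed in: From the brush rest on, the wells hold navy, royal, sky and pale blue: each pot within 10 mm of its well centre, underside under 8 mm above the well origin (seated: 3 mm), tilt under 0.12 rad, at rest, released; the red pot under 20 mm from its start (((horizontal distance between brush_rest and well_1 below 0.08 m and horizontal distance between pot_navy and well_1 below 0.01 m and z of pot_navy in the frame of well_1 below 0.008 m and horizontal distance between pot_royal and well_2 below 0.01 m and z of pot_royal in the frame of well_2 below 0.008 m and horizontal distance between pot_sky and well_3 below 0.01 m and z of pot_sky in the frame of well_3 below 0.008 m and horizontal distance between pot_pale and well_4 below 0.01 m and z of pot_pale in the frame of well_4 below 0.008 m) or (horizontal distance between brush_rest and well_4 below 0.08 m and horizontal distance between pot_navy and well_4 below 0.01 m and z of pot_navy in the frame of well_4 below 0.008 m and horizontal distance between pot_royal and well_3 below 0.01 m and z of pot_royal in the frame of well_3 below 0.008 m and horizontal distance between pot_sky and well_2 below 0.01 m and z of pot_sky in the frame of well_2 below 0.008 m and horizontal distance between pot_pale and well_1 below 0.01 m and z of pot_pale in the frame of well_1 below 0.008 m)) and angle between each of pot_navy, pot_royal, pot_sky, pot_pale's own z axis and vertical below 0.12 rad and linear speed of each of pot_navy, pot_royal, pot_sky, pot_pale below 0.02 m/s and distance of pot_red from where it was at the start of the episode below 0.02 m); the robot touches nothing.
It fails at once if a blue pot is tipped over (tilted more than 0.7 rad) (angle between any of pot_navy, pot_royal, pot_sky, pot_pale's own z axis and vertical above 0.7 rad).
It fails at once if the red pot is moved by more than 20 mm (distance of pot_red from where it was at the start of the episode above 0.02 m).
It also fails if it takes over 88 s, if anything falls off the work surface, if the arm or the gripper's body presses on something with over 40 N, if the wrist force passes 120 N, or if a joint passes its speed limit or range.

### The arm

A 6-joint arm with a two-finger parallel gripper is mounted at the origin on a cart in front of the work surface, level with it; the furniture and walls round the work are solid. World frame = base frame: x ahead of the robot, y to its left, z up, the work surface at z = 0. Lengths are in m, angles in rad, forces in N, time in s.
With the tool pointing down it reaches from about 0.25 to 0.775 m from the base axis. Payload 8.9 kg.
Tool frame: the origin (TCP) lies at the very end of the fingers, on their centre line; the grasp point (between the pads) lies grasp_offset behind it (grasp_offset is the distance from the TCP to the grasp point, in m); x points along the fingers, y is the direction in which the jaws open and shut, and the axes are right-handed (so a half turn about x gives the same grasp; the last joint's range is limited). The gripper opens to 85 mm and grips with 20 to 120 N. Pads are 22 mm wide; open, the fingers measure 114 mm over their backs; the gripper's body (76 mm by 85 mm) begins 54 mm behind the grasp point. The pads swing forward as they close: fully open they stand 13 mm farther back than shut.
Start: joints at [1.055, 0.291, -0.153, 1.127, 0, 1.431], TCP at [0.193, 0.488, 0.231] pointing down, gripper open.
Joint ranges: [-2.52, 2.52], [-0.91, 1.74], [-1.3, 1.37], [-1.96, 2.02], [-1.52, 1.47], [-3.14, 3.14]. Speed limits (rad/s): [2.22, 2.22, 2.79, 3.14, 3.14, 3.14].

### API

Orientations are given as a unit quaternion [w, x, y, z].
In Python, from bench import move_to, move_straight, goto_joints, set_gripper, dwell, solve_ik, read_state, capture, IKError, finish_job, grasp_offset gives the robot as it stands. Calls block until the motion is done:
- move_to(position, orientation): joint-space move of the TCP to a pose.
- move_straight(position, rot=None, velocity=0.15): straight line of the TCP; rot=None keeps the orientation; velocity is the mean speed in m/s.
- goto_joints(angles): joint-space move.
- set_gripper(opening): finger opening in m; the grip force is fixed at half the most; returns when the fingers have stopped.
- dwell(seconds).
- solve_ik(position, orientation): joint angles nearest the present ones, or None.
- read_state(): the state.
- capture(name): name is "side" or "top" or "wrist"; returns a dict with "frame" (384x512x3 uint8, red, green, blue), "intrinsics" (3x3 intrinsics, pixels), "k1" (the pictures are not rectified: a ray, as slopes to the right and down, at radius r is drawn at 1 + k1 r^2 times it, then the intrinsics apply), "R" (3x3) and "t" (3): a world point X has camera coordinates R X + t; the wrist camera has in their place "mount" (4x4, takes a point from camera to tool coordinates, whose origin is the TCP and whose axes are the tool frame's). Camera axes: x right, y down, z forward; pixel columns grow to the right and rows downward; lengths in m; the calibration is good to about 2 mm. A picture is of the moment at which its call begins: read the wrist's pose just before it. There is no depth.
A pose or a line that the arm cannot do raises IKError and nothing moves.
- finish_job(): hands the job in, once; it reports no verdict.
The state is a dict: "clock": time; "joint_positions": joint angles; "joint_vel": joint speeds; "joint_efforts": joint torques, N m; "position": TCP position; "orientation": TCP orientation; "ft_force": force on the tool from outside, world axes, zero at the start; "moment": the same for the moment, N m; "finger_gap": finger opening in m.
Only numpy, scipy, OpenCV 4.12 (cv2) and the standard library are available. Lean on these libraries where they do the work, as an engineer would, in place of code of your own. Each camera call takes 0.05 s, during which the arm holds its last target. There are 200 camera calls.

## Working session

There is one attempt and no reset: what is moved stays moved. The work goes in short steps, each a Python script; the robot and the scene stay as the last script left them, time stands still between calls to the robot, and variables do not carry over. Pictures are saved under pics/ and viewed, about 12 in all and at most 16, crops included, and the job is handed in when it is done.

```bash
mkdir -p pics; ls; python3 - <<'E'
from bench import *
import cv2,numpy as np
print(read_state(), grasp_offset)
for n in("top","side","wrist"):
    c=capture(n); cv2.imwrite(f"pics/{n}0.png",c["frame"][:,:,::-1])
    print(n,{k:np.round(v,4).tolist() for k,v in c.items() if k!="frame"})
E
```

```text
pics
{'clock': 0.0, 'joint_positions': array([ 1.05467997e+00,  2.91276450e-01, -1.54132450e-01,  1.12667255e+00,
       -2.34790911e-05,  1.43148830e+00]), 'joint_vel': array([ 0.00116659,  0.00041902,  0.00075258, -0.00082575, -0.00078752,
       -0.00028331]), 'joint_efforts': array([ 2.94183366e-03, -5.37148082e+01,  3.31366754e+01,  1.61290169e-02,
       -9.43187911e-05, -7.43892372e-06]), 'position': array([0.19296881, 0.48778633, 0.230732  ]), 'orientation': array([ 0.69445555,  0.13200223,  0.69473233, -0.13286794]), 'ft_force': array([ 1.2505038 , -0.33057221,  0.562406  ]), 'moment': array([-0.01972433,  0.02990059,  0.01845969]), 'finger_gap': 0.08542817886553046} 0.0187
top {'intrinsics': [[487.7399, 0.0, 263.2244], [0.0, 487.7399, 187.7439], [0.0, 0.0, 1.0]], 'k1': -0.1463, 'R': [[-0.0121, -0.9993, -0.0351], [-0.9804, 0.0187, -0.1959], [0.1964, 0.032, -0.98]], 't': [-0.0179, 0.4825, 0.893]}
side {'intrinsics': [[478.8566, 0.0, 257.8368], [0.0, 478.8566, 189.1215], [0.0, 0.0, 1.0]], 'k1': 0.0021, 'R': [[0.8536, -0.5208, -0.0111], [-0.2228, -0.3457, -0.9115], [0.4709, 0.7805, -0.4111]], 't': [-0.4118, 0.1251, 0.8824]}
wrist {'intrinsics': [[343.6562, 0.0, 260.1161], [0.0, 343.6562, 186.565], [0.0, 0.0, 1.0]], 'k1': 0.0238, 'mount': [[-0.0005, -0.3158, 0.9488, -0.1422], [1.0, -0.0, 0.0005, -0.0005], [-0.0001, 0.9488, 0.3158, -0.0819], [0.0, 0.0, 0.0, 1.0]]}
```

View pics/top0.png

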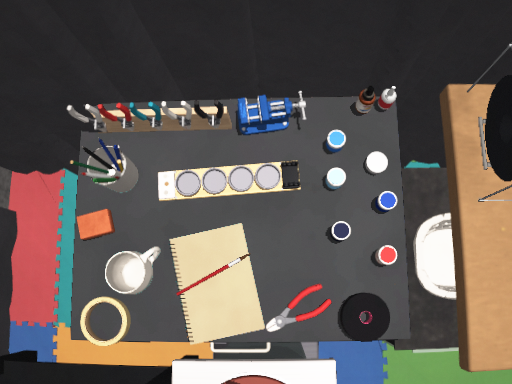

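View pics/side0.png

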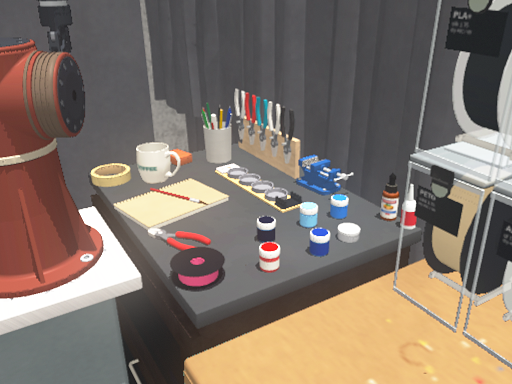

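Top view: the brush rest is at (291,175), on the right at well_4. The wells are at (188,183), (214,181), (240,178) and (267,176). Pots: sky (336,140), pale (336,178), royal (387,200), navy (341,231), red (387,255). The white item at (376,162) is not a pot I need. The side view agrees with this layout.

```bash
cat > h.py <<'E'
import cv2,numpy as np
from bench import *
def ray(c,uv):
    K=c["intrinsics"]; d=(np.array(uv,float)-[K[0][2],K[1][2]])/[K[0][0],K[1][1]]
    s=d.copy()
    for _ in range(20): s=d/(1+c["k1"]*(s@s))
    R=np.array(c["R"]); return -R.T@c["t"], R.T@np.r_[s,1]
def onplane(c,uv,z):
    o,d=ray(c,uv); return (o+d*(z-o[2])/d[2])
def project(c,X):
    p=np.array(c["R"])@X+c["t"]; s=p[:2]/p[2]; s=s*(1+c["k1"]*(s@s)); K=c["intrinsics"]
    return np.array([K[0][0]*s[0]+K[0][2],K[1][1]*s[1]+K[1][2]])
def wristcam():
    """wrist picture with world extrinsics"""
    from scipy.spatial.transform import Rotation as Ro
    s=read_state(); c=capture("wrist"); q=s["orientation"]
    T=np.eye(4); T[:3,:3]=Ro.from_quat(np.r_[q[1:],q[0]]).as_matrix(); T[:3,3]=s["position"]
    W=np.linalg.inv(T@np.array(c["mount"])); c["R"]=W[:3,:3]; c["t"]=W[:3,3]; return c
def dab(c,uv,rad=14):
    """centre of the saturated/dark blob nearest uv (paint dab)"""
    f=c["frame"]; hsv=cv2.cvtColor(f,cv2.COLOR_RGB2HSV); u,v=map(int,uv)
    m=((hsv[...,1]>60)|(hsv[...,2]<110)).astype(np.uint8)
    w=np.zeros_like(m); cv2.circle(w,(u,v),rad,1,-1); m&=w
    n,l,st,ce=cv2.connectedComponentsWithStats(m,connectivity=4)
    k=l[v,u]; return ce[k],st[k][4],np.median(f[l==k],axis=0)
E
python3 - <<'E'
from h import *
c=capture("top")
for n,uv in dict(sky=(336,140),pale=(336,178),royal=(387,200),navy=(341,230),red=(387,255)).items():
    p,a,col=dab(c,uv,9); print(n,p.round(1),a,col,onplane(c,p,.042).round(4))
P=[]
for uv in [(188,183),(214,181),(240,178),(267,176)]:
    u,v=uv; g=cv2.cvtColor(c["frame"],cv2.COLOR_RGB2GRAY)[v-18:v+19,u-18:u+19]
    g=cv2.resize(g,None,fx=6,fy=6,interpolation=cv2.INTER_CUBIC)
    h=cv2.HoughCircles(g,cv2.HOUGH_GRADIENT,1,200,param1=80,param2=15,minRadius=60,maxRadius=90)
    x=h[0,0]; p=np.array([u-18+(x[0]+.5)/6-.5,v-18+(x[1]+.5)/6-.5]); P.append(onplane(c,p,.018)); print(p,x[2]/6,P[-1].round(4))
print(np.linalg.norm(np.diff(P,axis=0),axis=1))
for n,uv in dict(rest=(291,175),palette=(167,185),bottle=(366,100),bottle2=(387,98),handle=(303,106),white=(376,162)).items(): print(n,onplane(c,uv,.03).round(3))
b=cv2.resize(c["frame"][80:280,150:410],None,fx=3,fy=3,interpolation=cv2.INTER_CUBIC)
cv2.imwrite("pics/crop.png",b[:,:,::-1])
E
```

```text
sky [336.4 137.9] 159 [104. 200. 254.] [ 0.581  -0.1712  0.042 ]
pale [255.5 191.5] 196604 [78. 79. 80.] [ 0.4761 -0.0101  0.042 ]
royal [387.5 199.8] 181 [ 67. 108. 229.] [ 0.4549 -0.2651  0.042 ]
navy [340.9 230.2] 172 [58. 62. 95.] [ 0.3978 -0.1721  0.042 ]
red [387.7 254.4] 191 [254.  89.  89.] [ 0.3499 -0.2595  0.042 ]
[187.33333 183.66667] 13.033333 [0.4993 0.1282 0.018 ]
[214.      181.33333] 12.8 [0.503  0.0742 0.018 ]
[240.83333 178.16667] 10.400001 [0.5084 0.0202 0.018 ]
[267.5     175.83333] 10.349999 [ 0.5121 -0.0333  0.018 ]
[0.0541523  0.05426173 0.05357354]
rest [ 0.51 -0.08  0.03]
palette [0.495 0.167 0.03 ]
bottle [ 0.665 -0.237  0.03 ]
bottle2 [ 0.669 -0.281  0.03 ]
handle [ 0.654 -0.108  0.03 ]
white [ 0.533 -0.249  0.03 ]
```

View pics/crop.png

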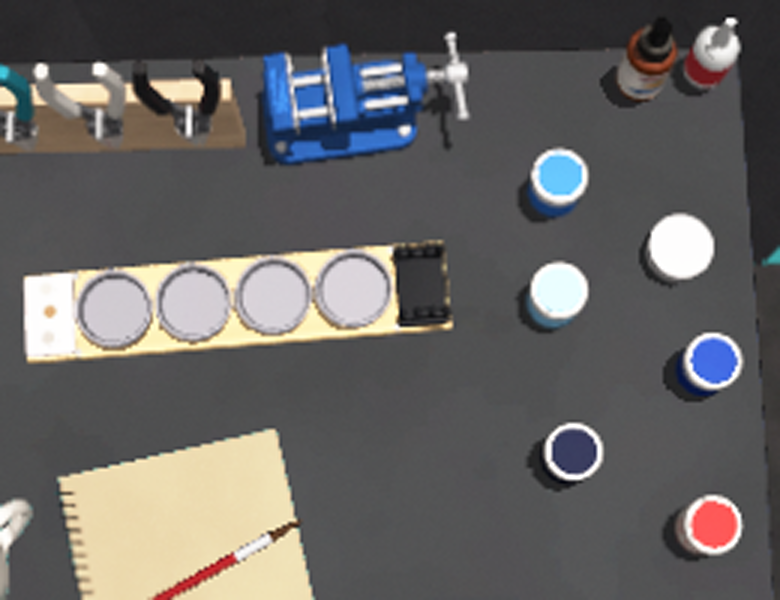

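```bash
cat >> h.py <<'E'
from scipy.spatial.transform import Rotation as Ro
def quat(sign,a):
    y=sign*np.array([np.cos(a),np.sin(a),0]); x=np.array([0,0,-1.]); z=np.cross(x,y)
    q=Ro.from_matrix(np.c_[x,y,z]).as_quat(); return np.r_[q[3],q[:3]]
A=np.arctan2(.0130,.1616)
E
python3 - <<'E'
from h import *
c=capture("top"); s=capture("side")
f=c["frame"]; hsv=cv2.cvtColor(f,cv2.COLOR_RGB2HSV)
# pale dab: faint tint
m=((hsv[...,1]>15)&(hsv[...,2]>200)).astype(np.uint8); m[:, :326]=0; m[:,347:]=0; m[:164]=0; m[186:]=0
ms=cv2.connectedComponentsWithStats(m); k=1+ms[2][1:,4].argmax(); pc=ms[3][k]; print("pale",pc,ms[2][k],onplane(c,pc,.042).round(4))
pots=dict(sky=[.581,-.1712],pale=onplane(c,pc,.042)[:2],royal=[.4549,-.2651],navy=[.3978,-.1721])
im=s["frame"].copy()
for n,p in pots.items():
    cv2.circle(im,project(s,np.r_[p,.042]).round().astype(int).tolist(),1,(255,255,0),-1)
for p in [[.4993,.1282],[.503,.0742],[.5084,.0202],[.5121,-.0333]]: cv2.circle(im,project(s,np.r_[p,.018]).round().astype(int).tolist(),1,(255,0,0),-1)
b=cv2.resize(im[140:290,200:390],None,fx=4,fy=4,interpolation=cv2.INTER_CUBIC); cv2.imwrite("pics/side1.png",b[:,:,::-1])
for sg in(1,-1):
    q=quat(sg,A)
    for p in list(pots.values())+[[.4993,.1282],[.5121,-.0333]]:
        for z in(.014,.13):
            j=solve_ik([*p,z],q); print(sg,np.round(p,3),z,None if j is None else np.round(j,2))
E
```

```text
pale [335.91411043 176.43558282] [329 170  15  14 163] [ 0.5029 -0.1669  0.042 ]
1 [ 0.581 -0.171] 0.014 [-0.41  0.64 -0.22  0.72  0.    1.08]
1 [ 0.581 -0.171] 0.13 [-0.41  0.51 -0.09  0.97  0.    1.08]
1 [ 0.503 -0.167] 0.014 [-0.46  0.52 -0.44  0.61  0.    1.03]
1 [ 0.503 -0.167] 0.13 [-0.46  0.38 -0.31  0.88  0.    1.03]
1 [ 0.455 -0.265] 0.014 [-0.67  0.52 -0.45  0.6   0.    0.82]
1 [ 0.455 -0.265] 0.13 [-0.67  0.37 -0.32  0.88  0.    0.82]
1 [ 0.398 -0.172] 0.014 [-0.58  0.39 -0.69  0.49  0.    0.91]
1 [ 0.398 -0.172] 0.13 [-0.58  0.21 -0.55  0.81  0.    0.91]
1 [0.499 0.128] 0.014 [ 0.11  0.5  -0.48  0.59  0.    1.6 ]
1 [0.499 0.128] 0.13 [ 0.11  0.35 -0.35  0.87  0.    1.6 ]
1 [ 0.512 -0.033] 0.014 [-0.21  0.5  -0.48  0.59  0.    1.28]
1 [ 0.512 -0.033] 0.13 [-0.21  0.35 -0.35  0.87  0.    1.28]
-1 [ 0.581 -0.171] 0.014 [-0.41  0.64 -0.22  0.72  0.   -2.06]
-1 [ 0.581 -0.171] 0.13 [-0.41  0.51 -0.09  0.97  0.   -2.06]
-1 [ 0.503 -0.167] 0.014 [-0.46  0.52 -0.44  0.61  0.   -2.11]
-1 [ 0.503 -0.167] 0.13 [-0.46  0.38 -0.31  0.88  0.   -2.11]
-1 [ 0.455 -0.265] 0.014 [-0.67  0.52 -0.45  0.6   0.   -2.32]
-1 [ 0.455 -0.265] 0.13 [-0.67  0.37 -0.32  0.88  0.   -2.32]
-1 [ 0.398 -0.172] 0.014 [-0.58  0.39 -0.69  0.49  0.   -2.23]
-1 [ 0.398 -0.172] 0.13 [-0.58  0.21 -0.55  0.81  0.   -2.23]
-1 [0.499 0.128] 0.014 [ 0.11  0.5  -0.48  0.59  0.   -1.54]
-1 [0.499 0.128] 0.13 [ 0.11  0.35 -0.35  0.87  0.   -1.54]
-1 [ 0.512 -0.033] 0.014 [-0.21  0.5  -0.48  0.59  0.   -1.86]
-1 [ 0.512 -0.033] 0.13 [-0.21  0.35 -0.35  0.87  0.   -1.86]
```

View pics/side1.png

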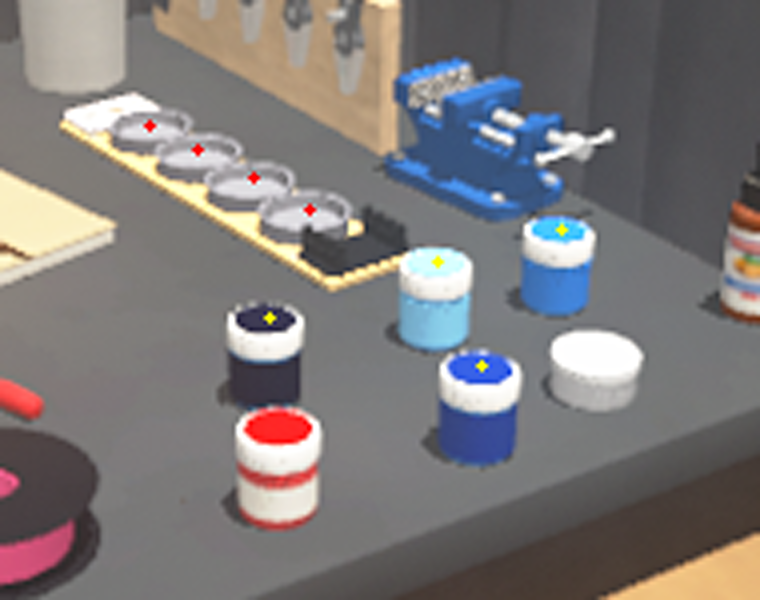

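The side view agrees: the projected dots fall on all four dabs and well centres to within about 1 px, roughly 2 mm. Next I'll hover over navy and check with the wrist camera.

```bash
python3 - <<'E'
from h import *
q=quat(1,A); 
move_to([.5,.045,.2],q); print(read_state()["clock"])
c=wristcam(); im=c["frame"].copy()
for p in [[.4993,.1282],[.503,.0742],[.5084,.0202],[.5121,-.0333]]: cv2.circle(im,project(c,np.r_[p,.018]).round().astype(int).tolist(),2,(255,0,0),-1)
cv2.imwrite("pics/w1.png",im[:,:,::-1])
set_gripper(.06)
move_to([.3978,-.1721,.12],q); c=wristcam(); im=c["frame"].copy()
cv2.circle(im,project(c,np.r_[.3978,-.1721,.042]).round().astype(int).tolist(),2,(255,0,0),-1)
cv2.imwrite("pics/w2.png",im[:,:,::-1]); s=read_state(); print(s["clock"],s["finger_gap"],s["position"])
cv2.imwrite("pics/w12.png",np.hstack([cv2.resize(cv2.imread(f"pics/w{i}.png"),(400,300)) for i in(1,2)]))
E
```

```text
2.25
3.7167 0.05965129109692868 [ 0.39878601 -0.17165174  0.12046482]
```

View pics/w12.png

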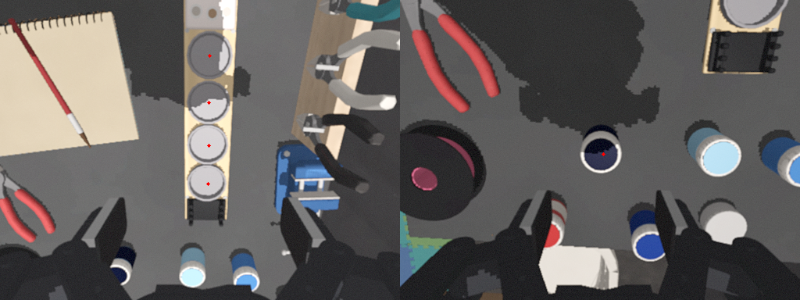

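The wrist view shows the dots within 2–3 mm of the well and lid centres, with the same offset on both. I'll split the difference and pick navy.

```bash
cat >> h.py <<'E'
Q=quat(1,A); D=np.array([-.0007,.0015])
POT={k:np.array(v)+D for k,v in dict(sky=[.581,-.1712],pale=[.5029,-.1669],royal=[.4549,-.2651],navy=[.3978,-.1721]).items()}
row=np.array([-np.sin(A),np.cos(A)]); mid=np.array([.5057,.0473])+D
WELL={i:mid+row*.054*(2.5-i) for i in(1,2,3,4)}
def say(t):
    s=read_state(); print(t,round(s["clock"],2),s["position"].round(4),round(s["finger_gap"],4),s["ft_force"].round(1),flush=True)
def pick(n):
    p=POT[n]; move_to([*p,.12],Q); move_straight([*p,.015],velocity=.12)
    set_gripper(.025); say("grip "+n); move_straight([*p,.11],velocity=.12); say("up")
def place(i):
    p=WELL[i]; move_to([*p,.11],Q); move_straight([*p,.045],velocity=.12); move_straight([*p,.0255],velocity=.05); say("down")
    set_gripper(.055); move_straight([*p,.12],velocity=.12); say("placed")
E
python3 - <<'E'
from h import *
print(WELL)
pick("navy")
c=capture("side"); 
move_to([*WELL[4],.11],Q); say("hover"); 
d=capture("side"); cv2.imwrite("pics/n1.png",np.hstack([x["frame"][100:300,170:400,::-1] for x in(c,d)]))
E
```

```text
{1: array([0.49850489, 0.12953917]), 2: array([0.50283496, 0.07571306]), 3: array([0.50716504, 0.02188694]), 4: array([ 0.51149511, -0.03193917])}
grip navy 5.35 [ 0.3976 -0.1709  0.0158] 0.0343 [-1.4  0.8  8.6]
up 6.29 [ 0.3967 -0.1704  0.1095] 0.0346 [ 0.1  1.  -0.1]
hover 7.09 [ 0.511  -0.0318  0.1094] 0.0346 [ 0.2 -0.2 -0.3]
```

View pics/n1.png

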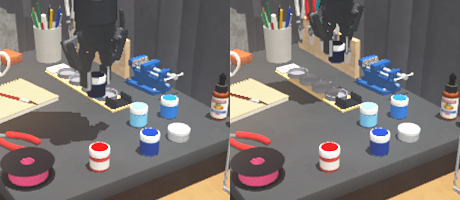

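Navy is held upright over well_4, gripped on the 34 mm body.

```bash
python3 - <<'E'
from h import *
place(4)
p=WELL[3]; move_to([*p+[0,.08],.2],Q); say("clear")
c=wristcam(); im=c["frame"].copy()
for r in ((0,.018),(.042,.018)):
    pass
cv2.circle(im,project(c,np.r_[WELL[4],.051]).round().astype(int).tolist(),1,(255,0,0),-1)
d=capture("side"); t=capture("top")
cv2.imwrite("pics/n2.png",np.hstack([cv2.resize(x[:,:,::-1],(380,380)) for x in(d["frame"][140:240,230:330],t["frame"][140:210,235:305])]))
cv2.imwrite("pics/w3.png",im[:,:,::-1])
E
```

```text
down 8.62 [ 0.5113 -0.0319  0.0251] 0.0344 [-0.9  0.1 -0. ]
placed 9.9 [ 0.511  -0.0318  0.1194] 0.0552 [-1.3  0.3  0.3]
clear 10.57 [0.5068 0.1019 0.1993] 0.0549 [-0.6  0.6  0.4]
```

View pics/n2.png

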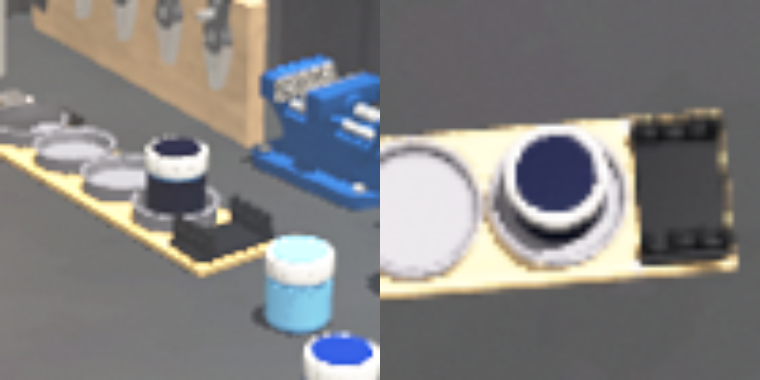

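Navy is upright, centred and down in well_4, beside the brush rest. On to the other three.

```bash
python3 - <<'E'
from h import *
for n,i in(("royal",3),("sky",2),("pale",1)):
    move_to([*POT[n],.12],Q); pick(n)
    g=read_state()["finger_gap"]
    if not .032<g<.038: print("bad grip",n,g); break
    place(i)
p=WELL[1]; move_to([.36,.05,.3],Q); say("clear")
d=capture("side"); t=capture("top")
for n,uv in dict(red=(387,255)).items(): print(n,onplane(t,dab(t,uv,9)[0],.042).round(4))
cv2.imwrite("pics/f.png",np.hstack([cv2.resize(x[:,:,::-1],(400,400),interpolation=cv2.INTER_CUBIC) for x in(d["frame"][130:250,200:320],t["frame"][110:250,160:300])]))
cv2.imwrite("pics/ftop.png",t["frame"][:,:,::-1])
E
```

```text
grip royal 13.72 [ 0.4548 -0.264   0.016 ] 0.0345 [-0.7  1.4  6.2]
up 14.67 [ 0.4538 -0.2633  0.1094] 0.0347 [ 0.2  0.  -0.8]
down 17.02 [0.507  0.022  0.0251] 0.0343 [ 0.1  0.6 -1.3]
placed 18.29 [0.5067 0.0219 0.1194] 0.0552 [ 0.8 -0.1  0.4]
grip sky 20.72 [ 0.581  -0.17    0.0162] 0.0342 [-1.3  0.5  5.3]
up 21.66 [ 0.5798 -0.1695  0.1093] 0.0343 [-0.7 -1.  -1.5]
down 23.9 [0.5027 0.0757 0.0252] 0.0345 [-0.3  0.1  0. ]
placed 25.18 [0.5023 0.0757 0.1194] 0.0551 [ 0.1  0.4 -0.4]
grip pale 27.73 [ 0.5028 -0.1657  0.016 ] 0.0344 [-1.2  0.5  5. ]
up 28.67 [ 0.5017 -0.1652  0.1093] 0.0342 [-0.9 -0.2 -0.1]
down 31.03 [0.4983 0.1295 0.0251] 0.0339 [ 0.6 -0.2 -0.7]
placed 32.31 [0.498  0.1295 0.1194] 0.0549 [-1.3  0.3 -0.2]
clear 33.26 [0.3604 0.0501 0.2991] 0.0548 [ 0.3 -0.2 -0.5]
red [ 0.35   -0.2593  0.042 ]
```

View pics/f.png

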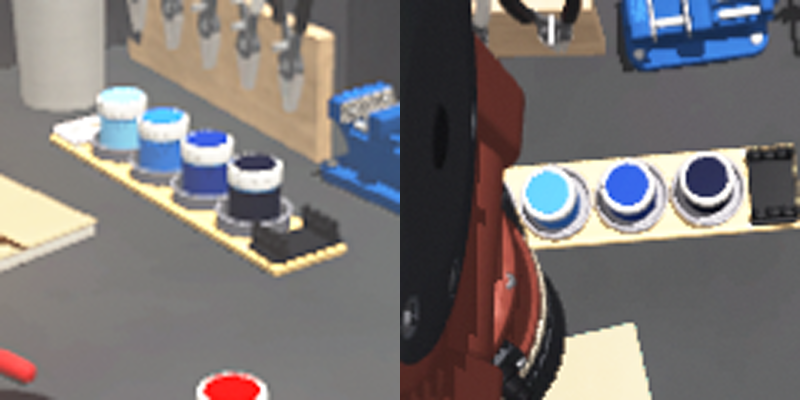

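The order is right and all four look seated. The arm hides well_1 in the top view, so I'll move it aside and measure all the dabs at seated height.

```bash
python3 - <<'E'
from h import *
move_to([.36,-.1,.3],Q); dwell(.3)
t=capture("top"); s=capture("side"); f=t["frame"]; hsv=cv2.cvtColor(f,cv2.COLOR_RGB2HSV)
for i in(1,2,3,4):
    X=np.r_[WELL[i]-D,.051]; r=[]
    for c in(t,s):
        u=project(c,X); hs=cv2.cvtColor(c["frame"],cv2.COLOR_RGB2HSV)
        m=(((hs[...,1]>60)|(hs[...,2]<110))if i>1 else ((hs[...,1]>15)&(hs[...,2]>200))).astype(np.uint8)
        w=np.zeros_like(m); cv2.circle(w,u.round().astype(int).tolist(),8 if c is t else 6,1,-1); m&=w
        n,l,st,ce=cv2.connectedComponentsWithStats(m,connectivity=4); k=1+st[1:,4].argmax(); r.append(ce[k])
    # triangulate
    (o1,d1),(o2,d2)=ray(t,r[0]),ray(s,r[1])
    ab=np.linalg.lstsq(np.c_[d1,-d2],o2-o1,rcond=None)[0]
    print(i,"offset mm",((onplane(t,r[0],.051)-X)*1e3).round(1),"tri z",((o1+ab[0]*d1+o2+ab[1]*d2)/2).round(4))
b=np.hstack([cv2.resize(t["frame"][140:210,160:310,::-1],(790,370))]); cv2.imwrite("pics/f2.png",b)
E
```

```text
1 offset mm [-11.6  -7.6   0. ] tri z [0.4895 0.1179 0.0569]
2 offset mm [-0.9 -0.7  0. ] tri z [0.502  0.0733 0.053 ]
3 offset mm [-0.4  0.7  0. ] tri z [0.5071 0.0211 0.0518]
4 offset mm [0.1 0.3 0. ] tri z [ 0.5119 -0.033   0.0514]
```

View pics/f2.png

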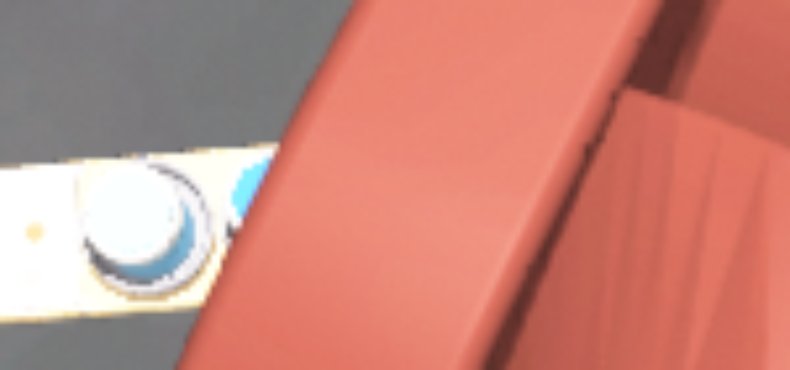

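In that picture the arm covered wells 2–4, so those offsets don't count. I'll go back to the start pose, which left the view clear, and re-measure.

```bash
python3 - <<'E'
from h import *
goto_joints([1.055,.1,-.153,1.127,0,1.431]); dwell(.3); say("away")
t=capture("top"); 
for i in(1,2,3,4):
    X=np.r_[WELL[i]-D,.051]; u=project(t,X).round().astype(int)
    if i>1: p,a,col=dab(t,u,10)
    else:
        hs=cv2.cvtColor(t["frame"],cv2.COLOR_RGB2HSV); m=((hs[...,1]>15)&(hs[...,0]>75)&(hs[...,0]<115)&(hs[...,2]>225)).astype(np.uint8); w=np.zeros_like(m); cv2.circle(w,u.tolist(),10,1,-1); m&=w
        n,l,st,ce=cv2.connectedComponentsWithStats(m,connectivity=4); k=1+st[1:,4].argmax(); p,a,col=ce[k],st[k][4],np.median(t["frame"][l==k],axis=0)
    print(i,p.round(1),a,col,"offset mm",((onplane(t,p,.051)-X)*1e3).round(1))
cv2.imwrite("pics/f3.png",cv2.resize(t["frame"][140:210,160:310,::-1],(790,370)))
E
```

```text
away 36.9 [0.195  0.4909 0.3312] 0.055 [-0.5 -0.8  0.3]
1 [184.1 179.8] 181 [216. 252. 255.] offset mm [0.8 0.3 0. ]
2 [211.2 176.9] 174 [ 91. 188. 253.] offset mm [1.3 0.9 0. ]
3 [239.  174.1] 176 [ 46.  86. 214.] offset mm [1.4 0.7 0. ]
4 [266.8 171.6] 162 [38. 41. 73.] offset mm [0.8 0.6 0. ]
```

View pics/f3.png

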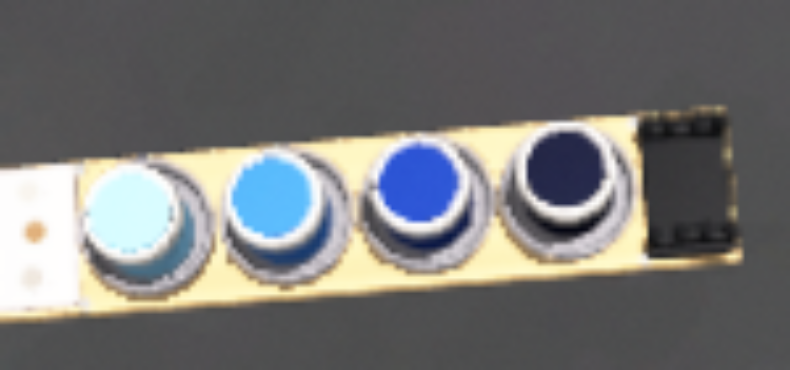

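All four pots measure within 2 mm of their well centres at seated lid height, upright and in the right order.

```bash
python3 -c "
from bench import *
finish_job()"
```

```text
the job is handed in; nothing more can be done
```

I set the four pots out and handed the job in at about 37 s of the 88 s allowed; `finish_job` gives no verdict. From the brush rest outward, navy is in well_4, royal in well_3, sky in well_2 and pale in well_1, beside the palette.

- **Final top-view check:** each lid dab lies within 2 mm of its well centre, assuming seated lid height. All four pots look upright and down in their wells, and the gripper is clear of everything.
- **Red pot:** it was within 1 mm of its start when measured after the last placement.
- **Camera disagreement:** the wrist camera disagreed with the top camera by about 2–3 mm. I split the difference, which stayed well inside the wells' clearance.
- **Failed check:** in one intermediate check the arm blocked the top view, so I threw those numbers out and re-measured with the arm clear. Seated height was therefore never measured from two views. It rests on the placing height and on how the pots look in the side and top pictures.

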